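# Pop the seasoning tray and catch it with the other finger

### The job

Press the orange key on the white seasoning box with one finger so that its spring tray pops out, and let the raised blue front of the tray run against your other finger, stopping it roughly half-way out, before it runs away towards its end stop. Finish while holding it like that, so that I can take out a spice tin: the key still pressed down under one finger, the tray standing still against the other. Only touch and press: grip, squeeze or lift nothing, and leave everything else on the table where it is.

Things in the scene. Friction and masses are not known exactly. Their poses are not given: they have to be found in the camera images.
- caddy: White seasoning box fixed to the table, 120 long (its x) x 90 wide (its y) x 37 mm high. Origin: centre of its underside, on the table; z up. The tray runs out of its -x end, along its -x. Nothing stands within 60 mm of the centre line of the path of the tray for 100 mm beyond that end.
- key_top (a point): Centre of the top of the orange ejector key: a flat cap 26 (box x) x 40 mm (box y), top 47 mm above the table when up, on the box's centre line 30 mm from the box centre towards its -x end. Moves with the key. Axes as the box's.
- lip_face (a point): Point on the outer face of the tray's blue front plate, on the centre line, 10 mm below the plate's top edge (56 mm above the table). The plate is 84 wide, 6 mm thick, reaches from 6 to 66 mm above the table, so it stands 29 mm above the box and 27 mm above the pressed key. Shut, its outer face is 36 mm from the key's centre line (17 mm clear from the key's edge to the plate's inner face). Moves with the tray; the tray moves along the box's -x.
- key (a joint): Key travel, m: 0 up, 0.008 fully down. Spring: about 1.8 N to start, 4.6 N fully down. 5 mm down it frees the tray's latch; it springs up when let go. Held down means more than 0.005.
- tray (a joint): Tray opening, m: 0 shut and latched, 0.085 at its end stop. Once freed a damped spring drives it out at some 35 mm/s, slowing a little (about 1 s to 30 mm, 2 s to 60 mm); held, it pushes with about 2 to 2.5 N. To be stopped between 0.012 and 0.060; beyond 0.068 it has run away. It does not go back by itself.
- cup: Bystander: orange plastic measuring cup, 74 mm across, 65 high, flat 55 mm handle at its rim. Origin: centre of underside.
- spoon_rest: Bystander: blue ceramic spoon rest, 60 x 75 x 13 mm. Origin: centre of underside.
- jar: Bystander: amber glass jar with green cap, 48 mm across, 75 high. Origin: centre of underside.
- soy: Bystander: amber bottle with red cap, 56 mm across, 150 high. Origin: centre of underside.
- caddy_tea: Bystander: dark steel tea can, 72 mm across, 110 high. Origin: centre of underside.

How it is judged:
On the way, in this order (a step that is already met when the one before it is completed fails the run):
1. the key is pressed down by a finger and the tray pops (value of joint key above 0.005 m and value of joint tray above 0.003 m and contact force between the fingers and key above 0.5 N), for 0.04 s.
2. the tray stands still against the other finger, part-way out, with the key still down (value of joint key above 0.005 m and value of joint tray between 0.012 and 0.06 m and velocity of joint tray between -0.004 and 0.004 m/s and contact force between the fingers and tray above 0.4 N and contact force between the fingers and key above 1 N), for 0.3 s.
At the end, for the whole second after the job is handed in: The key is held more than 5 mm down by a finger (over 1 N), the tray stands still (under 4 mm/s) 12 to 60 mm out, leaning on the fingers with more than 0.4 N, and every other thing is within 20 mm of where it was (all of step 2 and distance of each of cup, spoon_rest, jar, soy, caddy_tea from where it was at the start of the episode below 0.02 m); the arm keeps its last pose, push and grip.
It fails at once if the tray ran away (more than 68 mm out) (value of joint tray above 0.068 m).
It fails at once if the tray is squeezed or forced (over 18 N) (contact force between the fingers and tray above 18 N).
It fails at once if something else on the table is moved, lifted or knocked (not (distance of each of cup, spoon_rest, jar, soy, caddy_tea from where it was at the start of the episode below 0.02 m)).
It also fails if it takes over 32 s, if anything falls off the work surface, if the arm or the gripper's body presses on something with over 40 N, if the wrist force passes 120 N, or if a joint passes its speed limit or range.

### The arm

A 6-joint arm with a two-finger parallel gripper is mounted at the origin on the work surface. World frame = base frame: x ahead of the robot, y to its left, z up, the work surface at z = 0. Lengths are in m, angles in rad, forces in N, time in s.
With the tool pointing down it reaches from about 0.35 to 0.975 m from the base axis. Payload 4.9 kg.
Tool frame: the origin (TCP) lies on the centre line of the jaws, within the pads' length; the fingertips stand 14 mm ahead of it and the grasp point (between the pads) lies 5 mm behind it; z points along the fingers, y is the line along which they close (so a half turn about z gives the same grasp; the last joint's range is limited). The gripper opens to 85 mm and grips with 20 to 120 N. Pads are 22 mm wide; open, the fingers measure 114 mm over their backs; the gripper's body (76 mm by 85 mm) begins 54 mm behind the grasp point. The pads swing forward as they close: fully open they stand 13 mm farther back than shut.
Start: joints at [1.148, 0.053, 1.613, -0, 1.476, -0.119], TCP at [0.187, 0.596, 0.245] pointing down, gripper open.
Joint ranges: [-3.01, 3.01], [-1.01, 2.22], [0.06, 2.58], [-1.02, 4.17], [0.09, 2.62], [-3.14, 3.14]. Speed limits (rad/s): [2.57, 2.57, 3.14, 3.14, 3.14, 3.14].

### API

Orientations are given as a unit quaternion [w, x, y, z].
In Python, from plant import * gives the robot as it stands.
- The arm moves only by the tool send_rows, never from a script. Its argument "steps" is a list of rows, each an object with "translation": the shift along the tool's x, y, z in cm, a list of three; "delta_rot": the turn, a rotation vector about the tool's x, y, z in rad, a list of three; "jaw": the finger opening in cm, from 0 to 8.54. In form: [{"translation": [dx, dy, dz], "delta_rot": [rx, ry, rz], "jaw": jaw}, ...]. A call has exactly 8 rows; each row is the pose to reach, as a shift and turn from the pose commanded when the call began, along the tool's axes at that moment; what a row does not reach only later rows make up. A row lasts 1/10 s, in which the tool goes at most 50 mm and 8.59 degrees, less where a joint would pass 70% of its speed; a pose out of reach is approached as far as the arm can. A call with a gripper value outside its range is refused whole. The fingers move at their own pace and stop on an object; the grip force is fixed at half the most. Time passes only in rows, so rows that repeat a pose let the fingers close, or fill a call up. It gives the time, the measured TCP pose, the force, the opening and the grip force at its end, in the units of the state.
- state(): the state, without advancing time (a new reading comes with each control period).
- grab_frame(name): name is "side" or "top"; returns a dict with "pixels" (400x640x3 uint8, blue, green, red), "range_z" (400x640 float32, m along the optical axis (not along the pixel's ray), 0 where there is no reading), "fx", "fy", "cx", "cy" (pixels), "rvec" (rotation vector, rad) and "tvec" (3), from world to camera coordinates, as OpenCV has them. Camera axes: x right, y down, z forward; pixel columns grow to the right and rows downward; lengths in m; the calibration is good to about 2 mm. A picture is of the moment at which its call begins.
- job_done(): hands the job in; it is judged then, once.
The state is a dict: "time": time; "joint_pos": joint angles; "joint_vel": joint speeds; "joint_efforts": joint torques, N m; "tool_pos": TCP position; "tool_rot": TCP orientation; "contact_force": force on the tool from outside, world axes, zero at the start; "ft_torque": the same for the moment, N m; "gripper_width": opening from 0.0 (shut) to 1.0 (fully open); "grasp_force": force on a finger pad.
Only numpy, scipy, OpenCV 4.12 (cv2) and the standard library are available. Lean on these libraries where they do the work, as an engineer would, in place of code of your own. Each camera call takes 0.05 s, during which the arm holds its last target. There are 200 camera calls.

## Working session

There is one attempt and no reset: what is moved stays moved. The work goes in short steps, Python scripts to look and compute and a tool call to move; the robot and the scene stay as the last step left them, time stands still between calls to the robot, and variables do not carry over. Pictures are saved under pics/ and viewed, at most 10 in all, crops included, and the job is handed in when it is done.

Besides the shell and the picture viewer there is one more tool, called by a JSON object that holds its "name" and its "arguments". send_rows: Moves the arm, as the interface text tells. Its arguments: {"type":"object","properties":{"steps":{"type":"array","items":{"type":"object","properties":{"translation":{"type":"array","items":{"type":"number"}},"delta_rot":{"type":"array","items":{"type":"number"}},"jaw":{"type":"number"}}}}},"required":["steps"]}

```bash
mkdir -p pics; cat > h.py <<'E'
from plant import *
import numpy as np, cv2
from scipy.spatial.transform import Rotation as R
def grab(n,fn=None):
    f=grab_frame(n)
    if fn: cv2.imwrite('pics/'+fn,np.asarray(f['pixels']))
    return f
def cloud(f):
    z=np.asarray(f['range_z']).astype(float); v,u=np.mgrid[:z.shape[0],:z.shape[1]]
    p=np.stack([(u-f['cx'])/f['fx']*z,(v-f['cy'])/f['fy']*z,z],-1)
    M=R.from_rotvec(np.ravel(f['rvec'])).as_matrix()
    w=(p-np.ravel(f['tvec']))@M
    w[z==0]=np.nan
    return w
E
python3 - <<'E'
from h import *
print(state())
for n in('top','side'):
    f=grab(n,n+'0.png'); np.save(n+'0.npy',cloud(f)); 
E
```

```text
{'time': 0.0, 'joint_pos': array([ 1.14797727e+00,  5.33702626e-02,  1.61427050e+00, -1.62811326e-05,
        1.47599504e+00, -1.18997660e-01]), 'joint_vel': array([-0.00216882, -0.00015516, -0.00056888,  0.00120712, -0.00154332,
        0.00068367]), 'joint_efforts': array([ 5.89436549e-04, -3.93676078e+01, -3.70179963e+01, -2.72645548e-05,
        6.91347013e-03, -1.69813842e-05]), 'tool_pos': array([0.18674157, 0.59583825, 0.24406871]), 'tool_rot': array([-2.65572954e-04,  1.51326253e-01,  9.88483344e-01, -9.86485693e-04]), 'contact_force': array([ 0.22274694, -0.11684697,  0.64488129]), 'ft_torque': array([-3.34767424e-05,  1.76512494e-03, -1.40693330e-02]), 'grasp_force': 0.0, 'gripper_width': 1.0020429450243997}
```

View pics/top0.png

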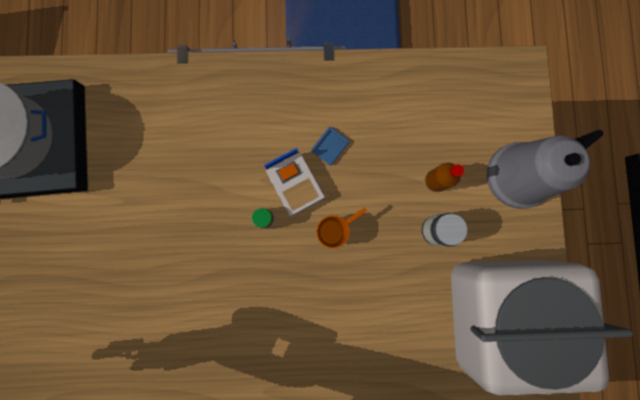

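View pics/side0.png

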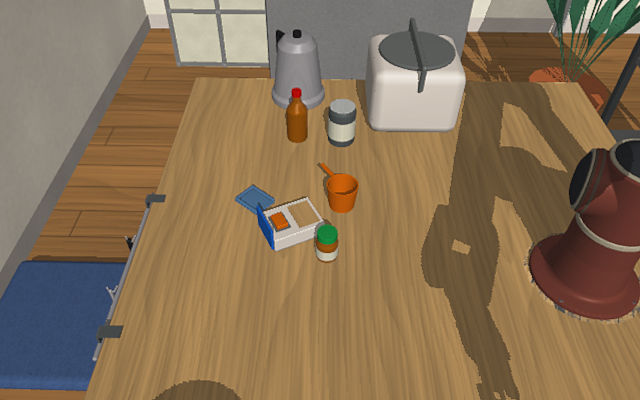

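The top view shows the white box at about (295,182), with the orange key at (288,172) and the blue front at (282,158). The spoon rest is at (331,146), the jar at (262,217) and the cup at (335,231). The side view shows the box at (290,222), with its blue front on the left.

```bash
python3 - <<'E'
from h import *
for n in('top','side'):
    im=cv2.imread(f'pics/{n}0.png'); w=np.load(n+'0.npy'); hsv=cv2.cvtColor(im,cv2.COLOR_BGR2HSV)
    H,S,V=[hsv[...,i].astype(int) for i in range(3)]
    sl=np.zeros(H.shape,bool)
    if n=='top': sl[140:220,260:330]=1
    else: sl[195:252,252:330]=1
    z=w[...,2]
    ok=sl&np.isfinite(z)
    key=ok&(H<14)&(S>190)&(z>.035)&(z<.055)
    lip=ok&(H>105)&(H<125)&(S>150)&(z>.03)&(z<.075)
    wh=ok&(S<50)&(V>120)&(z>.025)&(z<.045)
    for nm,m in(('key',key),('lip',lip),('white',wh)):
        p=w[m]; 
        if len(p)<4: print(n,nm,len(p)); continue
        r=cv2.minAreaRect((p[:,:2]*1000).astype(np.float32))
        print(n,nm,len(p),p.mean(0).round(4),np.percentile(p[:,2],[5,50,95]).round(4),r)
    if n=='top':
        t=lip&(z>.06); p=w[t]; print('liptop',len(p),p.mean(0))
        b=w[[146],[331]];print('spoon',b,'jar',w[217,262],'cup',w[231,335], 'soy',w[171,457])
    f=grab(n); print(f['fx'],w[200,320],-R.from_rotvec(np.ravel(f['rvec'])).as_matrix().T@np.ravel(f['tvec']))
E
```

```text
top key 166 [ 0.6327 -0.1001  0.047 ] [0.0444 0.0469 0.0496] ((582.9828491210938, -129.7937774658203), (154.49758911132812, 38.91853713989258), 31.454822540283203)
top lip 129 [ 0.6639 -0.0825  0.0628] [0.0529 0.0646 0.0677] ((664.5440673828125, -82.05207824707031), (6.013406753540039, 78.84858703613281), 27.319869995117188)
top white 842 [ 0.6109 -0.1087  0.0368] [0.0343 0.0368 0.0394] ((608.9548950195312, -110.96116638183594), (118.48455047607422, 89.27381134033203), 27.075544357299805)
liptop 97 [ 0.66435678 -0.08232495  0.06516891]
spoon [[ 0.70205714 -0.19835268  0.00511146]] jar [ 0.53215647 -0.04059988  0.0770319 ] cup [ 0.49851759 -0.2015497   0.00300147] soy [ 0.60994115 -0.44426301  0.15229268]
393.254541581869 [ 0.5706111  -0.16800749  0.0253758 ] [ 0.48533165 -0.15564855  0.93156213]
side key 170 [ 0.6333 -0.0948  0.047 ] [0.0418 0.0476 0.0505] ((594.1535034179688, -112.77532196044922), (154.90350341796875, 116.55026245117188), 81.92708587646484)
side lip 213 [ 0.6648 -0.0778  0.0535] [0.0322 0.0553 0.0682] ((666.0095825195312, -82.1351318359375), (5.902443885803223, 86.70692443847656), 26.464954376220703)
side white 854 [ 0.6077 -0.0973  0.0368] [0.0284 0.0377 0.0406] ((595.1047973632812, -84.19775390625), (118.15214538574219, 157.68228149414062), 25.051843643188477)
512.6800429666719 [ 0.54647224 -0.20751565 -0.00154239] [0.54981527 0.66390436 0.86556545]
```

{"name": "send_rows", "arguments": {"steps": [{"translation": [-5, -3.8, 0], "delta_rot": [0, 0, 0.1], "jaw": 6.5}, {"translation": [-9, -6.8, 1], "delta_rot": [0, 0, 0.2], "jaw": 6.5}, {"translation": [-13, -9.8, 2], "delta_rot": [0, 0, 0.3], "jaw": 6.5}, {"translation": [-17, -12.8, 3], "delta_rot": [0, 0, 0.4], "jaw": 6.5}, {"translation": [-21, -15.8, 4], "delta_rot": [0, 0, 0.5], "jaw": 6.5}, {"translation": [-25, -18.8, 4], "delta_rot": [0, 0, 0.6], "jaw": 6.5}, {"translation": [-29, -21.8, 4], "delta_rot": [0, 0, 0.7], "jaw": 6.5}, {"translation": [-33, -24.8, 4], "delta_rot": [0, 0, 0.796], "jaw": 6.5}]}}

```text
time: 1.0
tool_pos: [0.4187, 0.2724, 0.2051]
tool_rot: [-0.0, 0.524, 0.852, -0.0]
contact_force: [1.6, 0.6, 0.9]
gripper_width: 0.762
grasp_force: 0.0
```

```bash
cat > g.py <<'E'
from h import *
import sys
s=state(); q=s['tool_rot']; M=R.from_quat(q,scalar_first=True)
d=np.array([np.cos(np.radians(27)),np.sin(np.radians(27)),0]); c=np.array([.609,-.111,0])
off,z=map(float,sys.argv[1:])
t=c+d*off; t[2]=z
T=R.from_matrix(np.c_[np.cross(d,[0,0,-1]),d,[0,0,-1]])
print('t',s['time'],'pos',s['tool_pos'].round(4),'F',s['contact_force'].round(2),'w',s['gripper_width'])
print('shift cm',(M.inv().apply(t-s['tool_pos'])*100).round(2),'rot',(M.inv()*T).as_rotvec().round(4))
E
python3 g.py .070 .13
```

```text
t 1.0 pos [0.4187 0.2724 0.2051] F [1.6  0.58 0.92] w 0.7620726895576364
shift cm [-42.77   6.73   7.5 ] rot [-0.0001 -0.0001 -0.0041]
```

{"name": "send_rows", "arguments": {"steps": [{"translation": [-5, 0.8, 0], "delta_rot": [0, 0, 0], "jaw": 6.5}, {"translation": [-10, 1.6, 0], "delta_rot": [0, 0, 0], "jaw": 6.5}, {"translation": [-15, 2.4, 1], "delta_rot": [0, 0, 0], "jaw": 6.5}, {"translation": [-20, 3.2, 2], "delta_rot": [0, 0, 0], "jaw": 6.5}, {"translation": [-25, 4, 3], "delta_rot": [0, 0, 0], "jaw": 6.5}, {"translation": [-30, 4.8, 4], "delta_rot": [0, 0, 0], "jaw": 6.5}, {"translation": [-35, 5.6, 5], "delta_rot": [0, 0, 0], "jaw": 6.5}, {"translation": [-40, 6.4, 6], "delta_rot": [0, 0, 0], "jaw": 6.5}]}}

```text
time: 1.8
tool_pos: [0.6512, -0.0464, 0.1468]
tool_rot: [-0.0, 0.523, 0.852, 0.0]
contact_force: [0.3, 1.0, 0.4]
gripper_width: 0.758
grasp_force: 0.0
```

```bash
python3 g.py .070 .09
```

```text
t 1.8 pos [ 0.6512 -0.0464  0.1468] F [0.31 1.   0.41] w 0.7584646742086593
shift cm [-3.85  0.31  5.68] rot [-0.0001 -0.0003 -0.0006]
```

{"name": "send_rows", "arguments": {"steps": [{"translation": [-1.5, 0.2, 0], "delta_rot": [0, 0, 0], "jaw": 6.5}, {"translation": [-2.8, 0.3, 0], "delta_rot": [0, 0, 0], "jaw": 6.5}, {"translation": [-2.8, 0.3, 1], "delta_rot": [0, 0, 0], "jaw": 6.5}, {"translation": [-2.8, 0.3, 2], "delta_rot": [0, 0, 0], "jaw": 6.5}, {"translation": [-2.8, 0.3, 3], "delta_rot": [0, 0, 0], "jaw": 6.5}, {"translation": [-2.8, 0.3, 4], "delta_rot": [0, 0, 0], "jaw": 6.5}, {"translation": [-2.8, 0.3, 4], "delta_rot": [0, 0, 0], "jaw": 6.5}, {"translation": [-2.8, 0.3, 4], "delta_rot": [0, 0, 0], "jaw": 6.5}]}}

```text
time: 2.6
tool_pos: [0.6653, -0.0675, 0.107]
tool_rot: [-0.0, 0.522, 0.853, -0.0]
contact_force: [0.0, 0.2, 0.8]
gripper_width: 0.758
grasp_force: 0.0
```

```bash
python3 g.py .070 .07; python3 - <<'E'
from h import *
for n,c in(('top',(230,100)),('side',(220,120))):
    f=grab(n); np.save(n+'1.npy',cloud(f)); cv2.imwrite(f'pics/{n}1.png',cv2.resize(f['pixels'][c[1]:c[1]+140,c[0]:c[0]+140],None,fx=4,fy=4,interpolation=2))
E
```

```text
t 2.6 pos [ 0.6653 -0.0675  0.107 ] F [0.01 0.15 0.77] w 0.7578367469789068
shift cm [-1.32  0.01  3.7 ] rot [-0.0006 -0.0006  0.0005]
```

View pics/side1.png

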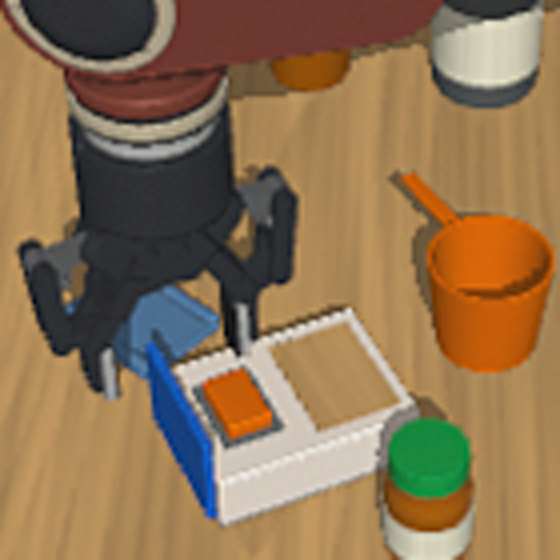

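View pics/top1.png

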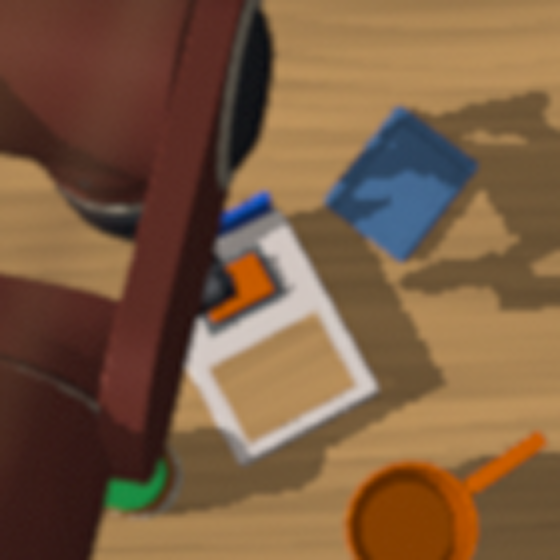

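The finger on the right hangs beside the key's +y side: in the top crop it is near (215,285), and the key centre is at (245,285). This matches the 13 mm sideways error I measured. The other finger is outside the blue front.

{"name": "send_rows", "arguments": {"steps": [{"translation": [-0.7, 0, 0], "delta_rot": [0, 0, 0], "jaw": 6.5}, {"translation": [-1.3, 0, 0], "delta_rot": [0, 0, 0], "jaw": 6.5}, {"translation": [-1.3, 0, 0.5], "delta_rot": [0, 0, 0], "jaw": 6.5}, {"translation": [-1.3, 0, 1], "delta_rot": [0, 0, 0], "jaw": 6.5}, {"translation": [-1.3, 0, 1.5], "delta_rot": [0, 0, 0], "jaw": 6.5}, {"translation": [-1.3, 0, 2.2], "delta_rot": [0, 0, 0], "jaw": 6.5}, {"translation": [-1.3, 0, 3], "delta_rot": [0, 0, 0], "jaw": 6.5}, {"translation": [-1.3, 0, 3], "delta_rot": [0, 0, 0], "jaw": 6.5}]}}

```text
time: 3.5
tool_pos: [0.6704, -0.0793, 0.0752]
tool_rot: [-0.002, 0.523, 0.853, -0.001]
contact_force: [-0.6, 0.1, -0.6]
gripper_width: 0.762
grasp_force: 0.0
```

```bash
python3 g.py .070 .06; python3 - <<'E'
from h import *
for n,c in(('side',(220,140)),):
    f=grab(n); np.save(n+'2.npy',cloud(f)); cv2.imwrite(f'pics/{n}2.png',cv2.resize(f['pixels'][c[1]:c[1]+120,c[0]:c[0]+120],None,fx=5,fy=5,interpolation=2))
E
```

```text
t 3.5 pos [ 0.6704 -0.0793  0.0752] F [-0.64  0.11 -0.6 ] w 0.7624850047388121
shift cm [-0.04  0.1   1.52] rot [-0.0027 -0.0022 -0.0001]
```

View pics/side2.png

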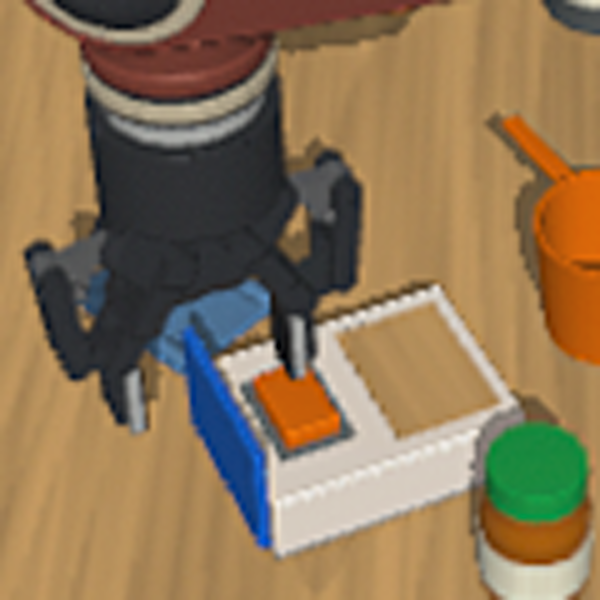

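The key finger's tip at (298,375) in the crop now hangs over the orange key. The other finger, at (135,425), is outside the blue front. Next I lower it gently.

{"name": "send_rows", "arguments": {"steps": [{"translation": [0, 0.1, 0.3], "delta_rot": [0, 0, 0], "jaw": 6.5}, {"translation": [0, 0.1, 0.6], "delta_rot": [0, 0, 0], "jaw": 6.5}, {"translation": [0, 0.1, 0.9], "delta_rot": [0, 0, 0], "jaw": 6.5}, {"translation": [0, 0.1, 1.1], "delta_rot": [0, 0, 0], "jaw": 6.5}, {"translation": [0, 0.1, 1.3], "delta_rot": [0, 0, 0], "jaw": 6.5}, {"translation": [0, 0.1, 1.4], "delta_rot": [0, 0, 0], "jaw": 6.5}, {"translation": [0, 0.1, 1.4], "delta_rot": [0, 0, 0], "jaw": 6.5}, {"translation": [0, 0.1, 1.4], "delta_rot": [0, 0, 0], "jaw": 6.5}]}}

```text
time: 4.35
tool_pos: [0.6726, -0.0792, 0.0636]
tool_rot: [0.0, 0.523, 0.853, 0.0]
contact_force: [0.1, 0.1, 0.2]
gripper_width: 0.765
grasp_force: 0.0
```

```bash
python3 g.py .070 .05; python3 - <<'E'
from h import *
for n,c in(('side',(220,140)),):
    f=grab(n); np.save(n+'3.npy',cloud(f)); cv2.imwrite(f'pics/{n}3.png',cv2.resize(f['pixels'][c[1]:c[1]+120,c[0]:c[0]+120],None,fx=5,fy=5,interpolation=2))
E
```

```text
t 4.35 pos [ 0.6726 -0.0792  0.0636] F [0.11 0.13 0.19] w 0.7651306596475789
shift cm [ 0.06 -0.11  1.36] rot [ 0.0001  0.0001 -0.0002]
```

View pics/side3.png

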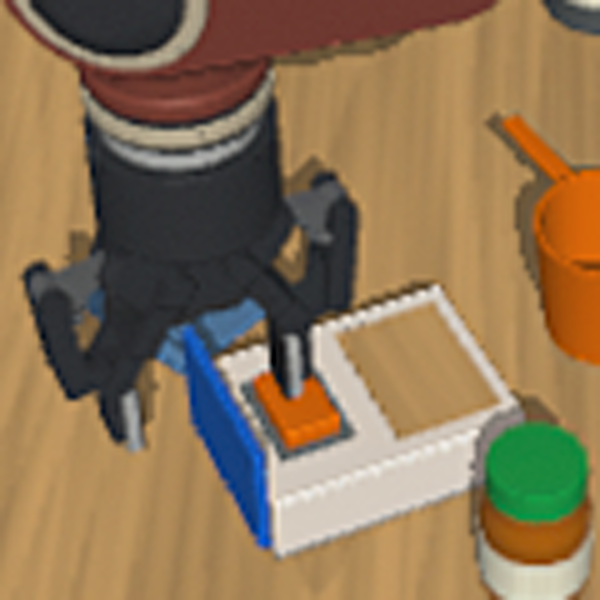

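The fingertip at (292,393) is now centred just above the key and there is no contact force yet. I keep going down.

{"name": "send_rows", "arguments": {"steps": [{"translation": [0, 0, 0.2], "delta_rot": [0, 0, 0], "jaw": 6.5}, {"translation": [0, 0, 0.4], "delta_rot": [0, 0, 0], "jaw": 6.5}, {"translation": [0, 0, 0.6], "delta_rot": [0, 0, 0], "jaw": 6.5}, {"translation": [0, 0, 0.7], "delta_rot": [0, 0, 0], "jaw": 6.5}, {"translation": [0, 0, 0.8], "delta_rot": [0, 0, 0], "jaw": 6.5}, {"translation": [0, 0, 0.9], "delta_rot": [0, 0, 0], "jaw": 6.5}, {"translation": [0, 0, 0.9], "delta_rot": [0, 0, 0], "jaw": 6.5}, {"translation": [0, 0, 0.9], "delta_rot": [0, 0, 0], "jaw": 6.5}]}}

```text
time: 5.2
tool_pos: [0.6726, -0.0792, 0.0546]
tool_rot: [0.0, 0.523, 0.853, 0.0]
contact_force: [0.0, 0.1, 1.1]
gripper_width: 0.76
grasp_force: 0.5
```

{"name": "send_rows", "arguments": {"steps": [{"translation": [0, 0, 0.1], "delta_rot": [0, 0, 0], "jaw": 6.5}, {"translation": [0, 0, 0.2], "delta_rot": [0, 0, 0], "jaw": 6.5}, {"translation": [0, 0, 0.3], "delta_rot": [0, 0, 0], "jaw": 6.5}, {"translation": [0, 0, 0.4], "delta_rot": [0, 0, 0], "jaw": 6.5}, {"translation": [0, 0, 0.5], "delta_rot": [0, 0, 0], "jaw": 6.5}, {"translation": [0, 0, 0.6], "delta_rot": [0, 0, 0], "jaw": 6.5}, {"translation": [0, 0, 0.6], "delta_rot": [0, 0, 0], "jaw": 6.5}, {"translation": [0, 0, 0.6], "delta_rot": [0, 0, 0], "jaw": 6.5}]}}

```text
time: 6.0
tool_pos: [0.6726, -0.0793, 0.0485]
tool_rot: [0.0, 0.523, 0.853, 0.0]
contact_force: [-1.4, 0.3, 4.5]
gripper_width: 0.759
grasp_force: 1.9
```

```bash
cat > lip.py <<'E'
from h import *
f=grab('side'); w=cloud(f); hsv=cv2.cvtColor(f['pixels'],cv2.COLOR_BGR2HSV); H,S=hsv[...,0],hsv[...,1]
z=w[...,2]; m=(H>105)&(H<125)&(S>150)&(z>.025)&(z<.075); m[:195]=0;m[252:]=0;m[:,:230]=0;m[:,330:]=0
d=np.array([np.cos(np.radians(27)),np.sin(np.radians(27)),0]); c=np.array([.609,-.111,0])
p=(w[m]-c)@d; print('lip along d, mm',len(p),np.percentile(p*1000,[10,50,90]))
E
python3 lip.py; python3 g.py .07 .05
```

```text
lip along d, mm 213 [73.77852756 77.0920911  77.78387911]
t 6.05 pos [ 0.6726 -0.0792  0.0486] F [-1.17  0.19  3.97] w 0.7602758327309588
shift cm [ 0.06 -0.11 -0.14] rot [ 0.0001  0.0001 -0.0002]
```

{"name": "send_rows", "arguments": {"steps": [{"translation": [0, 0, 0.1], "delta_rot": [0, 0, 0], "jaw": 6.5}, {"translation": [0, 0, 0.15], "delta_rot": [0, 0, 0], "jaw": 6.5}, {"translation": [0, 0, 0.15], "delta_rot": [0, 0, 0], "jaw": 6.5}, {"translation": [0, 0, 0.15], "delta_rot": [0, 0, 0], "jaw": 6.5}, {"translation": [0, 0, 0.15], "delta_rot": [0, 0, 0], "jaw": 6.5}, {"translation": [0, 0, 0.15], "delta_rot": [0, 0, 0], "jaw": 6.5}, {"translation": [0, 0, 0.15], "delta_rot": [0, 0, 0], "jaw": 6.5}, {"translation": [0, 0, 0.15], "delta_rot": [0, 0, 0], "jaw": 6.5}]}}

```text
time: 6.85
tool_pos: [0.6726, -0.0792, 0.047]
tool_rot: [0.0, 0.523, 0.853, 0.0]
contact_force: [-0.9, 0.6, 4.9]
gripper_width: 0.762
grasp_force: 3.2
```

```bash
python3 lip.py; python3 g.py .07 .05
```

```text
lip along d, mm 118 [ 98.47452572 101.65385477 102.28161814]
t 6.9 pos [ 0.6726 -0.0792  0.047 ] F [-0.83  0.73  3.79] w 0.761910029073909
shift cm [ 0.06 -0.11 -0.3 ] rot [ 0.0002  0.0001 -0.0002]
```

{"name": "send_rows", "arguments": {"steps": [{"translation": [0, 0, 0.05], "delta_rot": [0, 0, 0], "jaw": 6.5}, {"translation": [0, 0, 0.05], "delta_rot": [0, 0, 0], "jaw": 6.5}, {"translation": [0, 0, 0.05], "delta_rot": [0, 0, 0], "jaw": 6.5}, {"translation": [0, 0, 0.05], "delta_rot": [0, 0, 0], "jaw": 6.5}, {"translation": [0, 0, 0.05], "delta_rot": [0, 0, 0], "jaw": 6.5}, {"translation": [0, 0, 0.05], "delta_rot": [0, 0, 0], "jaw": 6.5}, {"translation": [0, 0, 0.05], "delta_rot": [0, 0, 0], "jaw": 6.5}, {"translation": [0, 0, 0.05], "delta_rot": [0, 0, 0], "jaw": 6.5}]}}

```text
time: 7.7
tool_pos: [0.6726, -0.0792, 0.0467]
tool_rot: [0.0, 0.523, 0.853, 0.0]
contact_force: [-1.7, -0.5, 4.1]
gripper_width: 0.763
grasp_force: 3.3
```

```bash
python3 lip.py; python3 g.py .07 .05; python3 - <<'E'
from h import *
f=grab('side'); cv2.imwrite('pics/side4.png',cv2.resize(f['pixels'][140:260,220:340],None,fx=5,fy=5,interpolation=2))
E
python3 lip.py
```

```text
lip along d, mm 120 [ 98.5626888  101.69176382 102.36312205]
t 7.75 pos [ 0.6727 -0.0792  0.0467] F [-1.7   1.35  5.57] w 0.764915932992432
shift cm [ 0.06 -0.12 -0.33] rot [ 0.0002  0.0001 -0.0002]
lip along d, mm 122 [ 98.36408607 101.63122281 102.42315127]
```

View pics/side4.png

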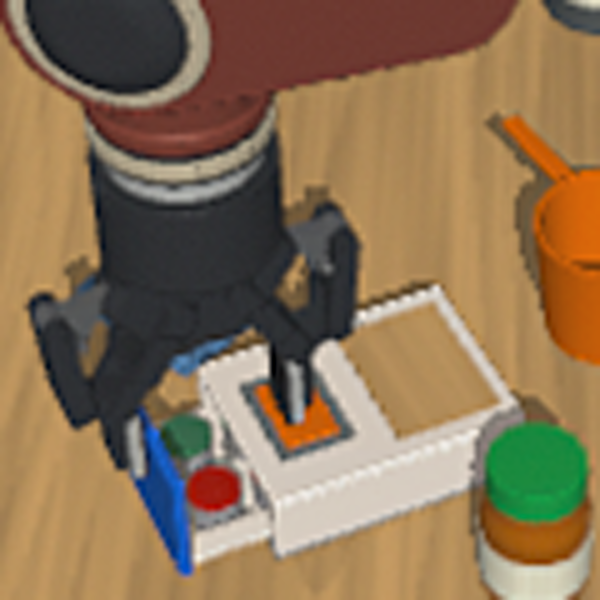

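The tray is about 36 mm out and standing still, with its blue front at (160,490) against the left finger at (135,445). The key at (295,415) is held down flush under the other finger.

```bash
python3 -c "
from plant import *
print(job_done())"
```

```text
the job is handed in; nothing more can be done
None
```

I handed the job in with the key held down under one finger and the tray standing still about 36 mm out against the other; the hand-in call gave no verdict.

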